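# Index a vial carousel and open the lens cover

### The job

Get the inspection camera ready to look at the tall stoppered vial: push the four-armed carousel round by its arms until that vial stands centred in front of the camera lens, and push the tail of the lens cover sideways until the cover is swung fully open. Only push: both vials stay in their cups, and the bottle, the slide box and the beaker stay where they are.

Things in the scene. Friction and masses are not known exactly. Their poses are not given: they have to be found in the camera images.
- stand: White base plate 410 x 140 x 12 mm, fixed to the bench, under carousel and camera. Origin at bench level on the carousel's vertical axis; x points from there to the camera, z up; the plate spans x = -95 to 315 mm. The camera is a level white barrel along x, 36 mm thick, top 90 mm above the bench, from x = 160 to 285 mm; then a white block 50 mm wide, top 93 mm, to x = 315 mm.
- carousel: Aluminium turntable; turns either way without end and stays where left (1 N on an arm turns it). Origin on its vertical axis, 30 mm above the bench. Four arms along its +x, -x, +y, -y: bars 14 mm wide, 34 to 54 mm above the bench, free to push 30 to 100 mm from the axis. Each ends in a 33 mm wide cup (30 to 60 mm above bench) centred 120 mm from the axis. Hub 44 mm across, top 64 mm above bench.
- tall_vial: Amber vial 22 mm across with a narrow neck and a white 18 mm stopper, 54 mm tall, standing loose in one cup of the carousel (1.5 mm play around it); its top is 96 mm above the bench. Origin at the centre of its underside, z up. It is the one to bring in front of the lens.
- short_vial: Flat-lidded amber vial 22 mm across, 25 mm tall, standing loose in a cup next to the tall vial's; its top is 67 mm above the bench. Origin at the centre of its underside.
- lens (a point): Centre of the lens's front face, 160 mm from the carousel's axis along the stand's x, 72 mm above the bench, in a black ring 42 mm across and 16 mm long (top 93 mm). The vial belongs on the line from the carousel's axis to this point, 120 mm from the axis.
- cover_pin (a point): Vertical pivot of the lens cover, on top of the barrel 185 mm from the carousel's axis, at 96 mm above the bench; the pivot hub is 22 mm across and 30 mm tall. The dark steel cover plate (46 mm wide) hangs in front of the lens on the carousel's side of the pivot.
- tail (a point): Point on the top edge of the cover's tail, 55 mm from the pivot and 126 mm above the bench. The tail is an upright dark steel blade 8 mm thick, reaching 80 mm from the pivot, from 100 to 126 mm above the bench; when closed it points straight back along the barrel, 10 mm above it.
- cover (a joint): Angle of the lens cover in rad: 0 closed (plate squarely in front of the lens, tail straight back along the barrel), growing as the tail swings clockwise seen from above (towards the stand's -y side), to the stop at 1.4, fully open. It stays where it is left (friction about 0.03 N m).
- bottle: Bystander: small amber bottle 34 mm across, 68 mm tall, loose on the bench. Origin at the centre of its underside.
- slide_box: Bystander: closed grey slide box with a white lid, 87 x 62 x 32 mm, loose on the bench. Origin at the centre of its underside.
- beaker: Bystander: white beaker 48 mm across, 60 mm tall, loose on the bench. Origin at the centre of its underside.
Things that resemble listed ones, but are neither listed nor needed, are in the scene too. What is shaped like the short_vial but pink or red is not meant. What is shaped like the tall_vial but red is not meant.

How it is judged:
By the outcome, as a careful person would: the job done as asked, in the order asked, and still so for the second after the job is handed in, with the robot touching nothing.
It also fails if it takes over 69 s, if anything falls off the work surface, if the arm or the gripper's body presses on something with over 40 N, if the wrist force passes 120 N, or if a joint passes its speed limit or range.

### The arm

A 7-joint arm with a two-finger parallel gripper is mounted at the origin on the work surface. World frame = base frame: x ahead of the robot, y to its left, z up, the work surface at z = 0. Lengths are in mm, angles in rad, forces in N, time in s.
With the tool pointing down it reaches from about 400 to 925 mm from the base axis. Payload 4.1 kg.
Tool frame: the origin (TCP) lies midway between the tips of the shut fingers; the grasp point (between the pads) lies 19 mm behind it; z points along the fingers, y is the line along which they close (so a half turn about z gives the same grasp; the last joint's range is limited). The gripper opens to 85 mm and grips with 20 to 120 N. Pads are 22 mm wide; open, the fingers measure 114 mm over their backs; the gripper's body (76 mm by 85 mm) begins 54 mm behind the grasp point. The pads swing forward as they close: fully open they stand 13 mm farther back than shut.
Start: joints at [-1.263, 0.398, 0.045, 1.537, -0.019, 1.207, -0.051], TCP at [257.17, 596.998, 231.347] pointing down, gripper open.
Joint ranges: [-2.82, 2.82], [-0.49, 2.23], [-1.37, 1.46], [0, 2.46], [-1.36, 4.5], [0.23, 2], [-2.94, 2.94]. Speed limits (rad/s): [2.57, 2.57, 3.14, 3.14, 3.14, 3.14, 3.14].

### API

Orientations are given as a unit quaternion [x, y, z, w].
In Python, from plant import readout, imaging, job_done gives the robot as it stands.
- The arm moves only by the tool servo_tool, never from a script. Its arguments are lists of equal length, an entry for each row: "xyz": the shift along the tool's x, y, z normalised to -1 to 1, where 1 is 2.5 cm, a list of three; "turn": the turn, a rotation vector about the tool's x, y, z normalised to -1 to 1, where 1 is 180 degrees, a list of three. In form: {"xyz": [[x, y, z], ...], "turn": [[wx, wy, wz], ...]}. A call has 1 to 20 rows; each row shifts and turns the commanded pose from where the row before left it, along the tool's axes as they then stand; what a row does not reach is not made up. A row lasts 1/12 s, in which the tool goes at most 41.7 mm and 7.16 degrees, less where a joint would pass 70% of its speed; a pose out of reach is approached as far as the arm can. A call with a number of a shift or a turn outside -1 to 1 is refused whole. A call with a gripper value outside its range is refused whole. "jaw" is the opening, from 0 (shut) to 1 (fully open), set as the call begins (left out, the last holds). The fingers move at their own pace and stop on an object; "newtons" is the grip in N (left out, the last holds). Time passes only in rows, so rows that do not move let the fingers close. It gives the time, the measured TCP pose, the force, the opening and the grip force at its end, in the units of the state.
- readout.sense(): the state, without advancing time (a new reading comes with each control period).
- imaging.snapshot(name): name is "scene" or "side" or "wrist"; returns the picture (480x640x3 uint8, red, green, blue); there is no depth.
- imaging.camera_model(name): a dict with "K" (3x3 intrinsics, pixels), "cam_to_world" (4x4, takes a point from camera to world coordinates). Camera axes: x right, y up, looking along -z (the intrinsics and any distortion apply to the point x, -y, -z); pixel columns grow to the right and rows downward; lengths in mm; the calibration is good to about 2 mm. A picture is of the moment at which its call begins: read the wrist's pose just before it. camera_model takes no time and is no camera call; for the wrist camera it gives the pose at the moment of the call.
- job_done(): hands the job in; it is judged then, once.
The state is a dict: "clock": time; "joint_pos": joint angles; "dq": joint speeds; "joint_torque": joint torques, N m; "tool_pos": TCP position; "tcp_rot": TCP orientation; "force": force on the tool from outside, world axes, zero at the start; "torque": the same for the moment, N m; "width": finger opening in mm; "finger_force": force on a finger pad.
Only numpy, scipy, OpenCV 4.12 (cv2) and the standard library are available. Lean on these libraries where they do the work, as an engineer would, in place of code of your own. Each camera call takes 0.05 s, during which the arm holds its last target. There are 200 camera calls.

## Working session

There is one attempt and no reset: what is moved stays moved. The work goes in short steps, Python scripts to look and compute and a tool call to move; the robot and the scene stay as the last step left them, time stands still between calls to the robot, and variables do not carry over. Pictures are saved under pics/ and viewed, at most 10 in all, crops included, and the job is handed in when it is done.

Besides the shell and the picture viewer there is one more tool, called after "Call:" in YAML: its name, and indented under it one key for each argument. servo_tool: Moves the arm, as the interface text tells. Its arguments: {"type":"object","properties":{"xyz":{"type":"array","items":{"type":"array","items":{"type":"number"}}},"turn":{"type":"array","items":{"type":"array","items":{"type":"number"}}},"jaw":{"type":"number"},"newtons":{"type":"number"}},"required":["xyz","turn"]}

```bash
mkdir -p pics
python3 - <<'E'
from plant import readout, imaging
import cv2,numpy as np
for n in("scene","side"):
    cv2.imwrite(f"pics/{n}0.png",imaging.snapshot(n)[:,:,::-1])
    m=imaging.camera_model(n);print(n,np.round(m["K"],1).tolist(),np.round(m["cam_to_world"],3).tolist(),[k for k in m])
s=readout.sense();print(s["clock"],s["tool_pos"],s["tcp_rot"],s["width"])
E
```

```text
scene [[571.9, 0.0, 323.4], [0.0, 571.9, 235.7], [0.0, 0.0, 1.0]] [[0.153, -0.532, 0.833, 1225.294], [0.988, 0.082, -0.129, -159.956], [0.0, 0.843, 0.539, 558.075], [0.0, 0.0, 0.0, 1.0]] ['K', 'cam_to_world']
side [[447.7, 0.0, 314.1], [0.0, 447.7, 231.4], [0.0, 0.0, 1.0]] [[0.914, 0.192, -0.356, 269.69], [-0.405, 0.457, -0.792, -687.798], [0.01, 0.869, 0.496, 481.591], [0.0, 0.0, 0.0, 1.0]] ['K', 'cam_to_world']
0.1 [256.9654092  596.45657127 230.38761789] [ 2.01953306e-01  9.79394783e-01 -8.42969574e-04 -1.03406478e-04] 85.40679212278418
```

View pics/scene0.png

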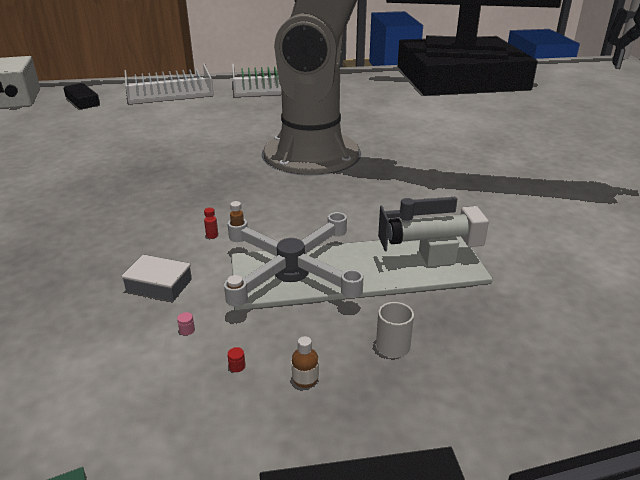

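View pics/side0.png

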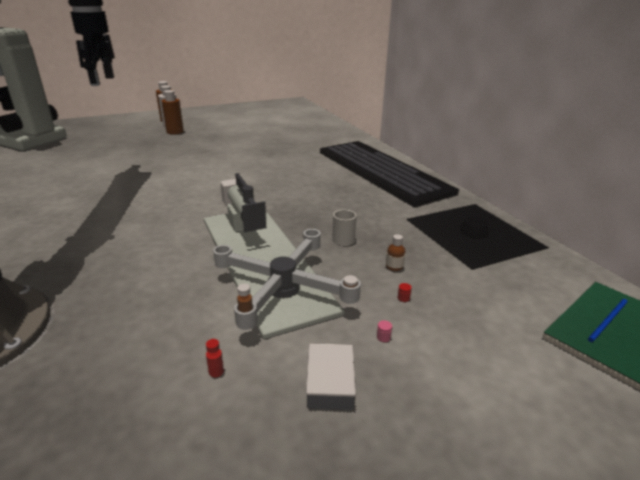

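Scene picture: the stand runs from hub (291,248) to the camera block (475,225). Candidates for the tall vial: the amber one with white stopper in a cup at (236,212), and the red one on the bench at (210,222). The amber one fits. The short vial is in the cup at (235,287); the pink and red ones at (186,324) and (236,360) are decoys. I'll confirm with enlarged crops.

Run:
```python
import cv2
a=cv2.imread("pics/scene0.png")[190:320,200:360];cv2.imwrite("pics/c1.png",cv2.resize(a,None,fx=4.5,fy=4.5,interpolation=2))
a=cv2.imread("pics/scene0.png")[185:310,340:500];cv2.imwrite("pics/c2.png",cv2.resize(a,None,fx=4.5,fy=4.5,interpolation=2))
```

```text
(no output)
```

View pics/c1.png

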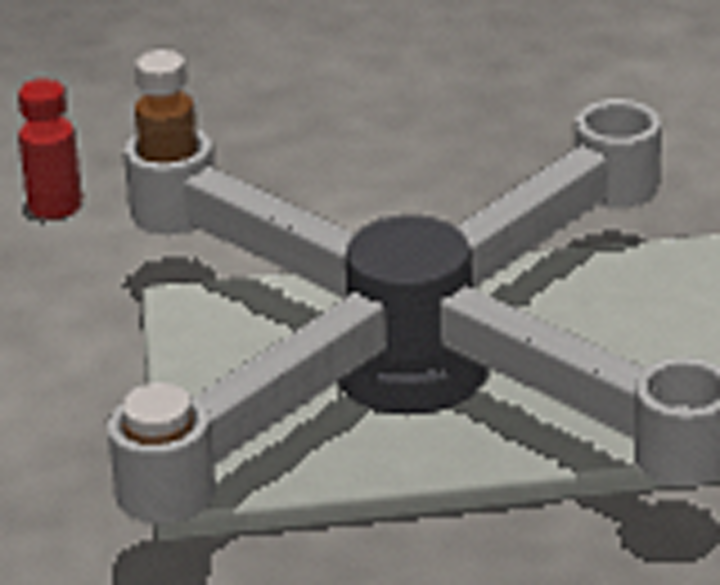

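View pics/c2.png

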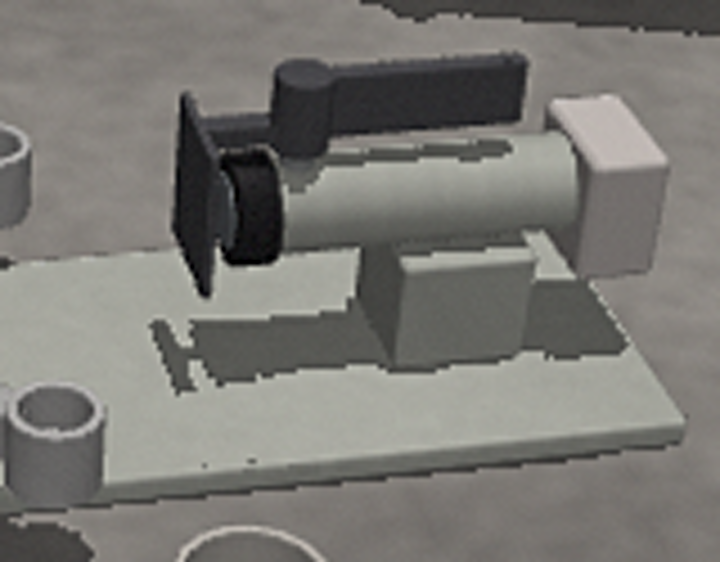

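The crop confirms it: tall amber vial with white stopper at crop 1 (161,62), short one at (158,398), hub top centre (410,250). In crop 2 the cover pivot top is at (303,70) and the tail end at (522,58), so the cover is closed.

```bash
cat > h.py <<'E'
import numpy as np
from plant import imaging
def ray(n,px,z,m=None):
    m=m or imaging.camera_model(n);K=m["K"];T=np.array(m["cam_to_world"])
    d=np.linalg.inv(K)@[px[0],px[1],1];d=T[:3,:3]@(d*[1,-1,-1]);o=T[:3,3]
    return (o+d*(z-o[2])/d[2])[:2]
E
python3 - <<'E'
from h import *
c1=lambda u,v:(200+(u+.5)/4.5-.5,190+(v+.5)/4.5-.5)
c2=lambda u,v:(340+(u+.5)/4.5-.5,185+(v+.5)/4.5-.5)
P={}
for k,p,z in [("hub",c1(410,250),64),("tall",c1(161,62),96),("tallcup",c1(168,150),60),("short",c1(158,398),67),("farR",c1(618,122),60),("nearR",c1(681,386),60),("pivot",c2(303,70),126),("tailend",c2(522,58),126),("plR",c2(683,425),12),("plNL",c1(155,530),12),("plFL",c1(145,285),12),("beaker",(395,312),60),("bottle",(305,342),68),("boxtop",(157,271),32),("red",c1(42,92),54)]:
    P[k]=ray("scene",p,z);print(k,P[k].round(1))
for k,p,z in [("hub",(284,265),64),("tall",(244,287),96),("short",(351,281),67),("farR",(222,252),60),("nearR",(312,235),60)]:
    print("side",k,ray("side",p,z).round(1))
h=(P["farR"]+P["nearR"]+P["tallcup"]+P["short"])/4;print("centre",h)
for k in P:
    d=P[k]-P["hub"];print(k,np.hypot(*d).round(1),np.degrees(np.arctan2(d[1],d[0])).round(1))
d=P["tailend"]-P["pivot"];print(np.hypot(*d),np.degrees(np.arctan2(d[1],d[0])))
d=P["plR"]-P["plNL"];print(np.hypot(*d),np.degrees(np.arctan2(d[1],d[0])))
E
```

```text
hub [480.9 -96.6]
tall [ 391.3 -177.7]
tallcup [ 394.  -178.1]
short [ 557.9 -185. ]
farR [399.4  -9. ]
nearR [567.6 -17.7]
pivot [475.8  87.2]
tailend [479.  164.9]
plR [547.7 214.2]
plNL [ 555.9 -190.5]
plFL [ 411.1 -191. ]
beaker [657.2  24.8]
bottle [ 704.6 -102.4]
boxtop [ 473.4 -306. ]
red [ 332.6 -225.8]
side hub [ 478.2 -103.6]
side tall [ 390.2 -178.6]
side short [ 557.6 -190.7]
side farR [394.5 -17.6]
side nearR [563.6 -24.5]
centre [479.7342318  -97.44471899]
hub 0.0 0.0
tall 120.7 -137.8
tallcup 119.1 -136.8
short 117.2 -48.9
farR 119.6 132.9
nearR 117.3 42.3
pivot 183.9 91.6
tailend 261.5 90.4
plR 317.9 77.9
plNL 120.2 -51.4
plFL 117.4 -126.5
beaker 214.1 34.6
bottle 223.8 -1.5
boxtop 209.5 -92.0
red 196.7 -138.9
77.78307899831368 87.59158749213196
404.75640003730683 91.15963905748461
```

Call:
servo_tool:
  xyz:
    - [0, 0, 0]
    - [0, 0, 0]
    - [0, 0, 0]
    - [0, 0, 0]
    - [-0.5, -0.5, 0]
    - [-1, -1, 0]
    - [-1, -1, 0]
    - [-1, -1, 0]
    - [-1, -1, 0]
    - [-1, -1, 0]
    - [-1, -1, 0]
    - [-1, -1, 0]
    - [-1, -1, 0]
    - [-0.5, -1, 0]
    - [0, -1, 0]
    - [0, -1, 0]
    - [0, -1, 0]
    - [0, -1, 0]
    - [0, -0.5, 0]
    - [0, 0, 0]
  turn:
    - [0, 0, -0.0324]
    - [0, 0, -0.0324]
    - [0, 0, -0.0324]
    - [0, 0, -0.0324]
    - [0, 0, 0]
    - [0, 0, 0]
    - [0, 0, 0]
    - [0, 0, 0]
    - [0, 0, 0]
    - [0, 0, 0]
    - [0, 0, 0]
    - [0, 0, 0]
    - [0, 0, 0]
    - [0, 0, 0]
    - [0, 0, 0]
    - [0, 0, 0]
    - [0, 0, 0]
    - [0, 0, 0]
    - [0, 0, 0]
    - [0, 0, 0]
  jaw: 0

```text
clock: 1.77
tool_pos: [482.7, 243.4, 231.2]
tcp_rot: [0.002, 1.0, -0.001, -0.0]
force: [0.4, -0.5, -0.6]
width: 0.0
finger_force: 0.0
```

Call:
servo_tool:
  xyz:
    - [-0.06, -0.5, 0]
    - [-0.06, -1, 0]
    - [-0.06, -1, 0]
    - [-0.06, -1, 0]
    - [-0.06, -1, 0]
    - [-0.06, -1, 0]
    - [-0.06, -1, 0]
    - [-0.06, -1, 0]
    - [-0.06, -1, 0]
    - [-0.06, -1, 0]
    - [0, -1, 0]
    - [0, -0.4, 0]
    - [0, 0, 0]
    - [0, 0, 1]
    - [0, 0, 1]
    - [0, 0, 1]
    - [0, 0, 1]
    - [0, 0, 1]
    - [0, 0, 0.4]
    - [0, 0, 0]
  turn:
    - [0, 0, 0]
    - [0, 0, 0]
    - [0, 0, 0]
    - [0, 0, 0]
    - [0, 0, 0]
    - [0, 0, 0]
    - [0, 0, 0]
    - [0, 0, 0]
    - [0, 0, 0]
    - [0, 0, 0]
    - [0, 0, 0]
    - [0, 0, 0]
    - [0, 0, 0]
    - [0, 0, 0]
    - [0, 0, 0]
    - [0, 0, 0]
    - [0, 0, 0]
    - [0, 0, 0]
    - [0, 0, 0]
    - [0, 0, 0]

```text
clock: 3.43
tool_pos: [495.6, -23.2, 93.9]
tcp_rot: [-0.002, 1.0, 0.0, -0.003]
force: [0.4, 0.3, -0.0]
width: 0.2
finger_force: 0.0
```

Run:
```python
from plant import imaging
import cv2
cv2.imwrite("pics/s1.png",imaging.snapshot("scene")[:,:,::-1])
a=cv2.imread("pics/s1.png")[150:330,190:430];cv2.imwrite("pics/c3.png",cv2.resize(a,None,fx=3,fy=3,interpolation=2))
```

```text
(no output)
```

View pics/c3.png

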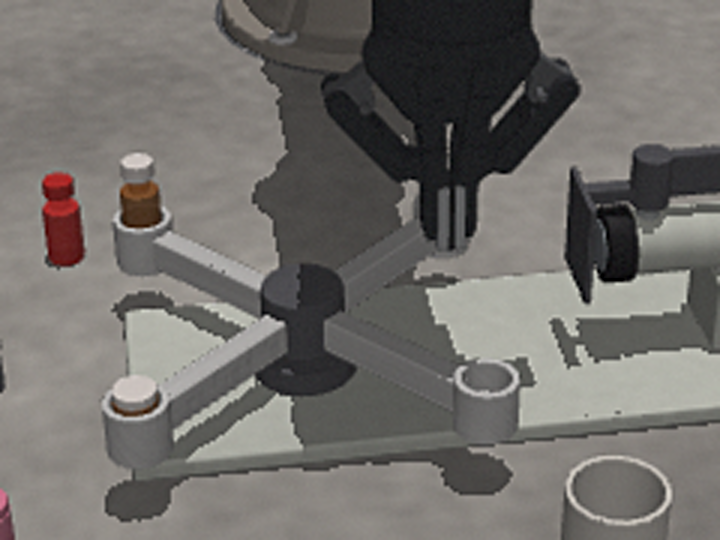

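Shot shows the shut fingers at crop (447,240), over the gap between two empty arms, clear of the lens cover plate at (580,235). I'll lower there and work out the arc.

Call:
servo_tool:
  xyz:
    - [0, -0.6, 0]
    - [0.06, 0, 0.3]
    - [0, 0, 0.7]
    - [0, 0, 0.7]
    - [0, 0, 0.5]
    - [0, 0, 0]
    - [0, 0, 0]
  turn:
    - [0, 0, 0]
    - [0, 0, 0]
    - [0, 0, 0]
    - [0, 0, 0]
    - [0, 0, 0]
    - [0, 0, 0]
    - [0, 0, 0]

```text
clock: 4.07
tool_pos: [496.2, -39.8, 41.6]
tcp_rot: [-0.0, 1.0, 0.0, 0.0]
force: [0.4, -0.5, 0.4]
width: 0.1
finger_force: 0.0
```

Run:
```python
from plant import readout
import numpy as np
p=readout.sense()["tool_pos"];print(p)
C=np.array([480,-98]);r=p[:2]-C;R0=np.hypot(*r);f0=np.degrees(np.arctan2(r[1],r[0]))
f=np.radians(np.linspace(f0,-62,21));R=np.linspace(R0,66,21)
X=np.c_[R*np.cos(f),R*np.sin(f)];d=np.diff(X,axis=0)
print(R0,f0,np.round(np.c_[-d[:,0],d[:,1],0*d[:,0]]/25,2).tolist())
```

```text
[496.24692529 -39.81880389  41.64165304]
60.40707046354319 74.39776777182266 [[-0.28, -0.08, 0.0], [-0.27, -0.12, 0.0], [-0.25, -0.15, 0.0], [-0.23, -0.18, 0.0], [-0.21, -0.2, 0.0], [-0.19, -0.23, 0.0], [-0.16, -0.25, 0.0], [-0.13, -0.27, 0.0], [-0.1, -0.28, 0.0], [-0.06, -0.29, 0.0], [-0.03, -0.3, 0.0], [0.01, -0.3, -0.0], [0.05, -0.3, -0.0], [0.08, -0.29, -0.0], [0.12, -0.28, -0.0], [0.15, -0.27, -0.0], [0.18, -0.25, -0.0], [0.21, -0.23, -0.0], [0.24, -0.2, -0.0], [0.26, -0.17, -0.0]]
```

Call:
servo_tool:
  xyz:
    - [-0.28, -0.08, 0.0]
    - [-0.27, -0.12, 0.0]
    - [-0.25, -0.15, 0.0]
    - [-0.23, -0.18, 0.0]
    - [-0.21, -0.2, 0.0]
    - [-0.19, -0.23, 0.0]
    - [-0.16, -0.25, 0.0]
    - [-0.13, -0.27, 0.0]
    - [-0.1, -0.28, 0.0]
    - [-0.06, -0.29, 0.0]
    - [-0.03, -0.3, 0.0]
    - [0.01, -0.3, 0.0]
    - [0.05, -0.3, 0.0]
    - [0.08, -0.29, 0.0]
    - [0.12, -0.28, 0.0]
    - [0.15, -0.27, 0.0]
    - [0.18, -0.25, 0.0]
    - [0.21, -0.23, 0.0]
    - [0.24, -0.2, 0.0]
    - [0.26, -0.17, 0.0]
  turn:
    - [0, 0, 0]
    - [0, 0, 0]
    - [0, 0, 0]
    - [0, 0, 0]
    - [0, 0, 0]
    - [0, 0, 0]
    - [0, 0, 0]
    - [0, 0, 0]
    - [0, 0, 0]
    - [0, 0, 0]
    - [0, 0, 0]
    - [0, 0, 0]
    - [0, 0, 0]
    - [0, 0, 0]
    - [0, 0, 0]
    - [0, 0, 0]
    - [0, 0, 0]
    - [0, 0, 0]
    - [0, 0, 0]
    - [0, 0, 0]

```text
clock: 5.73
tool_pos: [510.8, -157.1, 41.4]
tcp_rot: [-0.0, 1.0, -0.0, 0.0]
force: [-0.7, 1.5, 0.5]
width: -0.1
finger_force: 0.5
```

Run:
```python
from plant import imaging,readout
import cv2
s=readout.sense();print(s["tool_pos"],s["force"])
cv2.imwrite("pics/s2.png",imaging.snapshot("scene")[:,:,::-1])
a=cv2.imread("pics/s2.png")[170:330,190:430];cv2.imwrite("pics/c4.png",cv2.resize(a,None,fx=3.3,fy=3.3,interpolation=2))
```

```text
[ 510.80992512 -157.09731146   41.39628748] [-0.68411463  1.50352551  0.47733003]
```

View pics/c4.png

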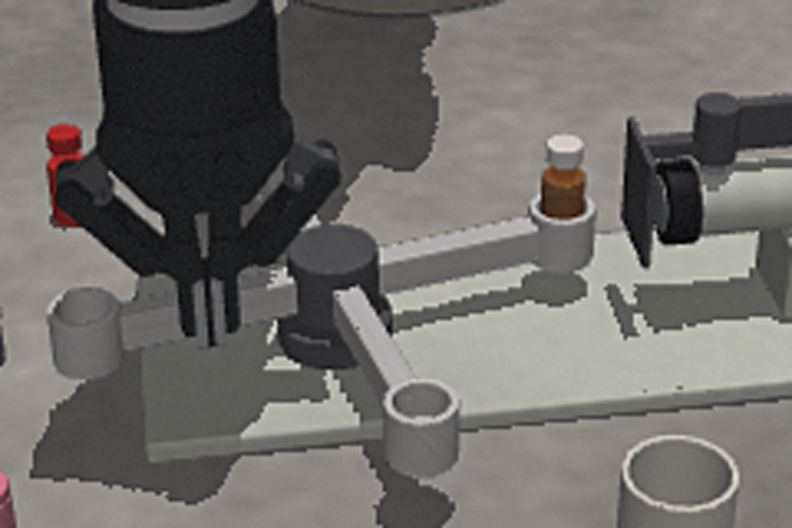

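The tall vial now stands short of the lens, stopper at crop (565,143), with the fingers against the opposite arm at (210,320).

Run:
```python
from h import *
c=lambda u,v:(190+(u+.5)/3.3-.5,170+(v+.5)/3.3-.5)
hub=ray("scene",c(334,250),64);print(hub)
for k,p,z in [("tall",c(565,143),96),("tallcup",c(563,209),60),("front",c(422,402),60),("left",c(86,308),60),("pivot",c(718,101),126)]:
    q=ray("scene",p,z);d=q-hub;d2=q-[480,-98];print(k,q.round(1),np.hypot(*d).round(1),np.degrees(np.arctan2(d[1],d[0])).round(1),np.degrees(np.arctan2(d2[1],d2[0])).round(1))
```

```text
[481.5708756  -96.48813656]
tall [453.4  19.9] 119.8 103.6 102.7
tallcup [456.3  19.6] 118.8 102.3 101.4
front [597.6 -71.3] 118.7 12.3 12.8
left [ 506.  -212.8] 118.8 -78.2 -77.3
pivot [476.1  87.5] 184.1 91.7 91.2
```

Call:
servo_tool:
  xyz:
    - [0.1, -0.02, 0]
    - [0.1, -0.02, 0]
    - [0.1, 0, 0]
    - [0.1, 0, 0]
    - [0, 0, 0]
    - [0, 0, 0]
    - [-0.3, 0, 0]
    - [-0.3, 0, 0]
    - [0, 0, -0.5]
    - [0, 0, -1]
    - [0, 0, -1]
    - [0, 0, -1]
    - [0, 0, -1]
    - [0, 0.5, -1]
    - [0, 1, -1]
    - [0, 1, -1]
    - [0, 1, -1]
    - [0, 0.5, -0.5]
    - [0, 0, 0]
    - [0, 0, 0]
  turn:
    - [0, 0, 0]
    - [0, 0, 0]
    - [0, 0, 0]
    - [0, 0, 0]
    - [0, 0, 0]
    - [0, 0, 0]
    - [0, 0, 0]
    - [0, 0, 0]
    - [0, 0, 0]
    - [0, 0, 0]
    - [0, 0, 0]
    - [0, 0, 0]
    - [0, 0, 0]
    - [0, 0, 0]
    - [0, 0, 0]
    - [0, 0, 0]
    - [0, 0, 0]
    - [0, 0, 0]
    - [0, 0, 0]
    - [0, 0, 0]

```text
clock: 7.45
tool_pos: [517.0, -56.9, 266.7]
tcp_rot: [-0.001, 1.0, -0.0, 0.001]
force: [0.5, 0.4, -1.0]
width: 0.2
finger_force: 0.0
```

Run:
```python
from plant import imaging,readout
import cv2,pickle
s=readout.sense();print(s["tool_pos"],s["force"])
m=imaging.camera_model("wrist");pickle.dump(m,open("w1.pkl","wb"))
cv2.imwrite("pics/w1.png",imaging.snapshot("wrist")[:,:,::-1]);print(m)
cv2.imwrite("pics/s3.png",imaging.snapshot("scene")[:,:,::-1])
```

```text
[517.04806329 -56.88753068 266.74964159] [ 0.46971501  0.37945401 -1.00563123]
{'K': array([[418.20724279,   0.        , 323.42736778],
       [  0.        , 418.20724279, 245.59947475],
       [  0.        ,   0.        ,   1.        ]]), 'cam_to_world': array([[-1.48971193e-03, -9.54928331e-01, -2.96832719e-01,
         4.42292856e+02],
       [ 9.99998829e-01, -1.31873634e-03, -7.76233454e-04,
        -5.69738033e+01],
       [ 3.49803223e-04, -2.96833527e-01,  9.54929178e-01,
         4.09486675e+02],
       [ 0.00000000e+00,  0.00000000e+00,  0.00000000e+00,
         1.00000000e+00]])}
```

View pics/w1.png

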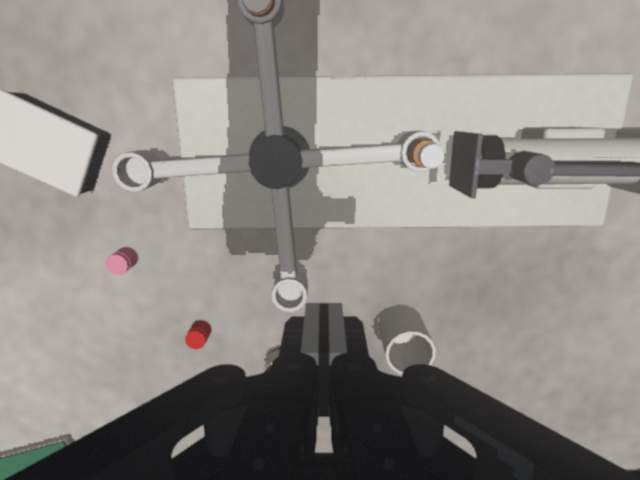

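Wrist view: tall vial cup rim at (422,152), opposite cup (134,171), front cup (290,294), plate edges (176,80)-(632,74) and (189,229)-(606,223), pivot top (538,168); both vials are in their cups.

Run:
```python
from h import *
import pickle,cv2
m=pickle.load(open("w1.pkl","rb"));r=lambda p,z:ray("wrist",p,z,m)
ang=lambda d:np.degrees(np.arctan2(d[1],d[0])).round(2)
T=r((422,152),60);L=r((134,171),60);F=r((290,294),60);S=r((433,155),96);B=r((260,2),67)
print("tallcup",T,"left",L,"front",F,"stopper",S,"short",B);C=(T+L)/2;print("axis",C,"arm",ang(T-L),"R",np.hypot(*(T-L))/2,"front",ang(F-C),np.hypot(*(F-C)))
print("plate",ang(r((632,74),12)-r((176,80),12)),ang(r((606,223),12)-r((189,229),12)))
e=[r(p,12) for p in((176,80),(632,74),(189,229),(606,223))];print(np.round(e,1))
P=r((538,168),126);print("pivot",P,ang(P-C),np.hypot(*(P-C)))
g=cv2.imread("pics/w1.png",0);
# plate edges by column gradient
bl=cv2.GaussianBlur(g,(3,3),0).astype(int)
for lo,hi,s,cols in((65,95,1,list(range(330,620,20))),(210,240,-1,list(range(360,600,20)))):
    pts=[]
    for u in cols:
        d=s*np.diff(bl[lo:hi,u]);v=lo+np.argmax(d)+.5;pts.append(r((u,v),12))
    pts=np.array(pts);k=np.polyfit(pts[:,1],pts[:,0],1);res=pts[:,0]-np.polyval(k,pts[:,1])
    ok=abs(res)<2;k=np.polyfit(pts[ok,1],pts[ok,0],1);print("edge angle",90-np.degrees(np.arctan(k[0])),ok.sum(),"x at axis y",np.polyval(k,-98),"x at y=62",np.polyval(k,62))
a=cv2.imread("pics/w1.png")[60:260,110:640];cv2.imwrite("pics/c5.png",cv2.resize(a,None,fx=1.5,fy=1.5,interpolation=2))
```

```text
tallcup [470.61295133  23.84920582] left [ 486.38209719 -213.82433068] front [596.97933791 -86.96485191] stopper [469.84409719  23.76948034] short [ 363.59389633 -103.02500511]
axis [478.49752426 -94.98756243] arm 93.8 R 119.0980435534015 front 3.87 118.75312226859049
plate 90.79 90.93
[[ 412.4 -187.5]
 [ 406.8  215.6]
 [ 548.9 -188.8]
 [ 542.3  220. ]]
pivot [475.66544676  87.21024619] 90.89 182.21981815402242
edge angle 90.8206472954742 15 x at axis y 410.8674188956287 x at y=62 408.57558260283776
edge angle 90.53501273074997 12 x at axis y 547.2413565349527 x at y=62 545.747275719435
```

Call:
servo_tool:
  xyz:
    - [0, -0.5, 0]
    - [0, -1, 0]
    - [0, -1, 0]
    - [0, -1, 0]
    - [0, -0.54, 0]
    - [0, 0, 0.5]
    - [0, 0, 1]
    - [0, 0, 1]
    - [0, 0, 1]
    - [0, 0, 1]
    - [0, 0, 1]
    - [0, 0, 1]
    - [0, 0, 1]
    - [0, 0, 1]
    - [0, 0, 0.5]
    - [0, 0, 0]
    - [0, 0, 0]
  turn:
    - [0, 0, 0]
    - [0, 0, 0]
    - [0, 0, 0]
    - [0, 0, 0]
    - [0, 0, 0]
    - [0, 0, 0]
    - [0, 0, 0]
    - [0, 0, 0]
    - [0, 0, 0]
    - [0, 0, 0]
    - [0, 0, 0]
    - [0, 0, 0]
    - [0, 0, 0]
    - [0, 0, 0]
    - [0, 0, 0]
    - [0, 0, 0]
    - [0, 0, 0]

```text
clock: 8.97
tool_pos: [514.5, -159.7, 39.9]
tcp_rot: [0.001, 1.0, -0.0, -0.002]
force: [0.6, -0.7, 0.0]
width: -0.4
finger_force: 0.0
```

Call:
servo_tool:
  xyz:
    - [0.15, 0, 0]
    - [0.15, 0, 0]
    - [0.15, 0, 0]
    - [0.1, 0, 0]
    - [0.06, 0, 0]
    - [0.05, 0, 0]
    - [0.05, 0, 0]
    - [0, 0, 0]
    - [0, 0, 0]
  turn:
    - [0, 0, 0]
    - [0, 0, 0]
    - [0, 0, 0]
    - [0, 0, 0]
    - [0, 0, 0]
    - [0, 0, 0]
    - [0, 0, 0]
    - [0, 0, 0]
    - [0, 0, 0]

```text
clock: 9.72
tool_pos: [498.8, -158.4, 41.5]
tcp_rot: [-0.0, 1.0, 0.0, 0.0]
force: [1.0, -0.4, 0.7]
width: 0.2
finger_force: 0.4
```

Call:
servo_tool:
  xyz:
    - [0.04, 0, 0]
    - [0.03, 0, 0]
    - [0, 0, 0]
    - [0, 0, 0]
    - [0, 0, 0]
  turn:
    - [0, 0, 0]
    - [0, 0, 0]
    - [0, 0, 0]
    - [0, 0, 0]
    - [0, 0, 0]

```text
clock: 10.13
tool_pos: [496.6, -158.3, 41.2]
tcp_rot: [-0.0, 1.0, 0.0, -0.0]
force: [1.3, -0.5, 1.1]
width: -0.0
finger_force: 0.3
```

Call:
servo_tool:
  xyz:
    - [-0.3, 0, 0]
    - [-0.3, 0, 0]
    - [0, 0, -0.5]
    - [0, 0, -1]
    - [0, 0, -1]
    - [0, 0, -1]
    - [0, 0, -1]
    - [0, 0.5, -1]
    - [0, 1, -1]
    - [0, 1, -1]
    - [0, 1, -1]
    - [0, 0.5, -0.5]
    - [0, 0, 0]
    - [0, 0, 0]
  turn:
    - [0, 0, 0]
    - [0, 0, 0]
    - [0, 0, 0]
    - [0, 0, 0]
    - [0, 0, 0]
    - [0, 0, 0]
    - [0, 0, 0]
    - [0, 0, 0]
    - [0, 0, 0]
    - [0, 0, 0]
    - [0, 0, 0]
    - [0, 0, 0]
    - [0, 0, 0]
    - [0, 0, 0]

```text
clock: 11.3
tool_pos: [512.3, -57.9, 266.6]
tcp_rot: [-0.001, 1.0, -0.0, 0.001]
force: [-0.7, -0.2, -0.9]
width: 0.5
finger_force: 0.0
```

Run:
```python
from plant import imaging,readout
import cv2,pickle
s=readout.sense();print(s["tool_pos"],s["force"])
m=imaging.camera_model("wrist");pickle.dump(m,open("w2.pkl","wb"))
cv2.imwrite("pics/w2.png",imaging.snapshot("wrist")[:,:,::-1])
a=cv2.imread("pics/w2.png")[90:310,100:500];cv2.imwrite("pics/c6.png",cv2.resize(a,None,fx=2,fy=2,interpolation=2))
```

```text
[512.28887607 -57.92939581 266.60438909] [-0.69975608 -0.15621807 -0.85242971]
```

View pics/c6.png

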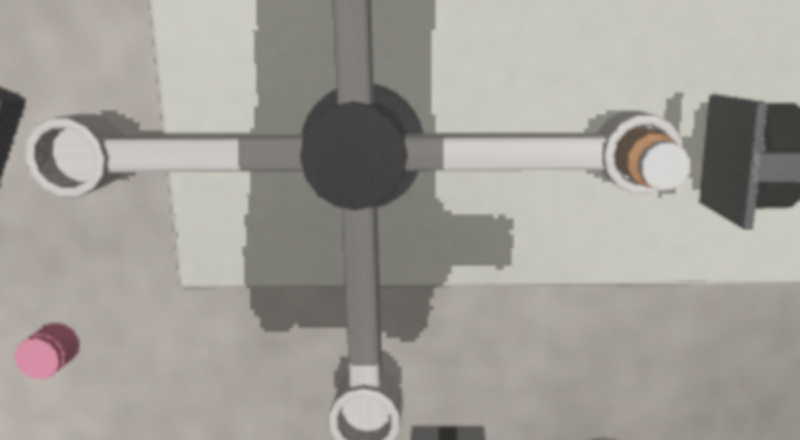

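Run:
```python
from h import *
import pickle,cv2
m=pickle.load(open("w2.pkl","rb"));r=lambda p,z:ray("wrist",p,z,m)
c=lambda u,v:(100+(u+.5)/2-.5,90+(v+.5)/2-.5)
ang=lambda d:np.degrees(np.arctan2(d[1],d[0])).round(2)
T=r(c(644,154),60);L=r(c(66,157),60);F=r(c(365,416),60);S=r(c(664,165),96);H=r(c(355,155),64)
C=(T+L)/2;print("axis",C,"hub",H,"arm",ang(T-L),"front",ang(F-C),"stopper",S,ang(S-C),np.hypot(*(S-C)))
bl=cv2.GaussianBlur(cv2.imread("pics/w2.png",0),(3,3),0).astype(int)
for lo,hi,s,cols in((70,110,1,range(330,620,20)),(215,245,-1,range(360,600,20))):
    pts=np.array([r((u,lo+np.argmax(s*np.diff(bl[lo:hi,u]))+.5),12) for u in cols])
    k=np.polyfit(pts[:,1],pts[:,0],1);ok=abs(pts[:,0]-np.polyval(k,pts[:,1]))<2;k=np.polyfit(pts[ok,1],pts[ok,0],1);print("edge",90-np.degrees(np.arctan(k[0])),ok.sum(),np.polyval(k,[-98,24,62]))
```

```text
axis [478.4880499  -96.02822998] hub [477.81767299 -95.54130962] arm 90.37 front 0.45 stopper [477.6199271   22.79342519] 90.42 118.8248264187563
edge 90.73197425749063 15 [410.48724071 408.92856189 408.44307176]
edge 90.46807398235147 12 [546.88203426 545.88534137 545.57489604]
```

The carousel is set: arm at 90.4° against stand 90.6°, so about 0.4 mm off. Next is the tail, pushed from the robot side (world −x) towards +x.

Call:
servo_tool:
  xyz:
    - [0.1, 0.5, 0]
    - [0.35, 1, 0]
    - [0.35, 1, 0]
    - [0.35, 1, 0]
    - [0.35, 1, 0]
    - [0.35, 1, 0]
    - [0.35, 1, 0]
    - [0.3, 1, 0]
    - [0.1, 0.7, 0]
    - [0, 0, 0]
    - [0, 0, 1]
    - [0, 0, 1]
    - [0, 0, 1]
    - [0, 0, 0.6]
    - [0, 0, 0]
    - [0, 0, 0]
  turn:
    - [0, 0, 0]
    - [0, 0, 0]
    - [0, 0, 0]
    - [0, 0, 0]
    - [0, 0, 0]
    - [0, 0, 0]
    - [0, 0, 0]
    - [0, 0, 0]
    - [0, 0, 0]
    - [0, 0, 0]
    - [0, 0, 0]
    - [0, 0, 0]
    - [0, 0, 0]
    - [0, 0, 0]
    - [0, 0, 0]
    - [0, 0, 0]

```text
clock: 12.68
tool_pos: [446.2, 144.3, 175.0]
tcp_rot: [0.001, 1.0, -0.001, -0.001]
force: [1.0, -0.3, -1.1]
width: -0.1
finger_force: 0.0
```

Call:
servo_tool:
  xyz:
    - [0, 0, 0.8]
    - [0, 0, 0.8]
    - [0, 0, 0.6]
    - [0, 0, 0.3]
    - [0, 0, 0]
    - [0, 0, 0]
  turn:
    - [0, 0, 0]
    - [0, 0, 0]
    - [0, 0, 0]
    - [0, 0, 0]
    - [0, 0, 0]
    - [0, 0, 0]

```text
clock: 13.18
tool_pos: [447.5, 146.4, 114.6]
tcp_rot: [0.0, 1.0, 0.0, 0.001]
force: [0.1, 0.4, 0.3]
width: -0.2
finger_force: 0.0
```

Run:
```python
from plant import readout
import numpy as np
p=readout.sense()["tool_pos"];print(p)
P=np.array([475.7,87.2])
def pos(a,R=58):
    a=np.radians(a);t=np.array([np.cos(a),np.sin(a)]);n=np.array([-t[1],t[0]])
    return P+R*t+(4+9*abs(n[0])+14.5*abs(n[1]))*n
X=[p[:2]]+[pos(a) for a in np.r_[90.6,np.linspace(84,16,14)]]
d=np.diff(X,axis=0);print(np.round(X,1).tolist());print(np.round(np.c_[-d[:,0],d[:,1],0*d[:,0]]/25,2).tolist())
for a in (13,10.4,8,6):print(a,pos(a))
```

```text
[447.4994219  146.39425881 114.62028127]
[[447.5, 146.4], [461.9, 145.1], [467.4, 146.4], [471.6, 147.1], [476.1, 147.6], [480.7, 147.6], [485.4, 147.3], [490.2, 146.6], [495.1, 145.4], [499.9, 143.7], [504.7, 141.5], [509.5, 138.8], [514.0, 135.6], [518.3, 131.8], [522.2, 127.6], [525.8, 122.8]]
[[-0.58, -0.05, 0.0], [-0.22, 0.05, 0.0], [-0.17, 0.03, 0.0], [-0.18, 0.02, 0.0], [-0.18, 0.0, 0.0], [-0.19, -0.01, 0.0], [-0.19, -0.03, 0.0], [-0.19, -0.05, 0.0], [-0.19, -0.07, 0.0], [-0.19, -0.09, 0.0], [-0.19, -0.11, 0.0], [-0.18, -0.13, 0.0], [-0.17, -0.15, 0.0], [-0.16, -0.17, 0.0], [-0.14, -0.19, 0.0]]
13 [527.68004193 119.88356841]
10.4 [529.15725879 117.22986379]
8 [530.40616239 114.69262753]
6 [531.35846052 112.51791116]
```

Call:
servo_tool:
  xyz:
    - [-0.2, 0, 0.15]
    - [-0.2, -0.05, 0]
    - [-0.18, 0, 0]
    - [-0.22, 0.05, 0]
    - [-0.17, 0.03, 0]
    - [-0.18, 0.02, 0]
    - [-0.18, 0, 0]
    - [-0.19, -0.01, 0]
    - [-0.19, -0.03, 0]
    - [-0.19, -0.05, 0]
    - [-0.19, -0.07, 0]
    - [-0.19, -0.09, 0]
    - [-0.19, -0.11, 0]
    - [-0.18, -0.13, 0]
    - [-0.17, -0.15, 0]
    - [-0.16, -0.17, 0]
    - [-0.14, -0.19, 0]
    - [0, 0, 0]
  turn:
    - [0, 0, 0]
    - [0, 0, 0]
    - [0, 0, 0]
    - [0, 0, 0]
    - [0, 0, 0]
    - [0, 0, 0]
    - [0, 0, 0]
    - [0, 0, 0]
    - [0, 0, 0]
    - [0, 0, 0]
    - [0, 0, 0]
    - [0, 0, 0]
    - [0, 0, 0]
    - [0, 0, 0]
    - [0, 0, 0]
    - [0, 0, 0]
    - [0, 0, 0]
    - [0, 0, 0]

```text
clock: 14.68
tool_pos: [525.8, 121.3, 110.2]
tcp_rot: [0.001, 1.0, -0.0, 0.001]
force: [0.1, -0.6, 0.0]
width: -0.2
finger_force: 0.0
```

Call:
servo_tool:
  xyz:
    - [-0.07, -0.11, 0]
    - [-0.06, -0.1, 0]
    - [-0.04, -0.08, 0]
    - [0, 0, 0]
    - [0, 0, 0]
  turn:
    - [0, 0, 0]
    - [0, 0, 0]
    - [0, 0, 0]
    - [0, 0, 0]
    - [0, 0, 0]

```text
clock: 15.1
tool_pos: [528.5, 116.4, 110.0]
tcp_rot: [-0.001, 1.0, 0.0, -0.0]
force: [-1.3, 3.0, -0.1]
width: 0.1
finger_force: 1.3
```

Call:
servo_tool:
  xyz:
    - [-0.02, -0.08, 0]
    - [-0.02, -0.08, 0]
    - [0, 0, 0]
    - [0, 0, 0]
  turn:
    - [0, 0, 0]
    - [0, 0, 0]
    - [0, 0, 0]
    - [0, 0, 0]

```text
clock: 15.43
tool_pos: [528.6, 115.8, 110.1]
tcp_rot: [-0.002, 1.0, 0.002, -0.001]
force: [-4.3, 8.0, 1.0]
width: 0.0
finger_force: 4.5
```

The force rose to 9 N with almost no motion, so the cover is at its stop. I'll back off, rise and check.

Call:
servo_tool:
  xyz:
    - [0, 0.3, 0]
    - [0, 0.5, 0]
    - [0, 0, 0]
    - [0, 0, -1]
    - [0, 0, -1]
    - [0, 0, -1]
    - [0, 0, -1]
    - [0, 0, -1]
    - [0, 0, -1]
    - [0, -0.5, -0.5]
    - [0, -1, 0]
    - [0, -1, 0]
    - [0, -1, 0]
    - [0, -1, 0]
    - [0, -0.5, 0]
    - [0, 0, 0]
    - [0, 0, 0]
  turn:
    - [0, 0, 0]
    - [0, 0, 0]
    - [0, 0, 0]
    - [0, 0, 0]
    - [0, 0, 0]
    - [0, 0, 0]
    - [0, 0, 0]
    - [0, 0, 0]
    - [0, 0, 0]
    - [0, 0, 0]
    - [0, 0, 0]
    - [0, 0, 0]
    - [0, 0, 0]
    - [0, 0, 0]
    - [0, 0, 0]
    - [0, 0, 0]
    - [0, 0, 0]

```text
clock: 16.85
tool_pos: [530.1, 6.8, 272.6]
tcp_rot: [0.0, 1.0, 0.0, 0.0]
force: [-0.1, 1.0, -0.7]
width: -0.3
finger_force: 0.0
```

Run:
```python
from plant import imaging,readout
import cv2,pickle
s=readout.sense();print(s["tool_pos"],s["force"])
m=imaging.camera_model("wrist");pickle.dump(m,open("w3.pkl","wb"))
cv2.imwrite("pics/w3.png",imaging.snapshot("wrist")[:,:,::-1])
```

```text
[530.07949995   6.79059443 272.55033656] [-0.14511741  1.0497563  -0.66824947]
```

View pics/w3.png

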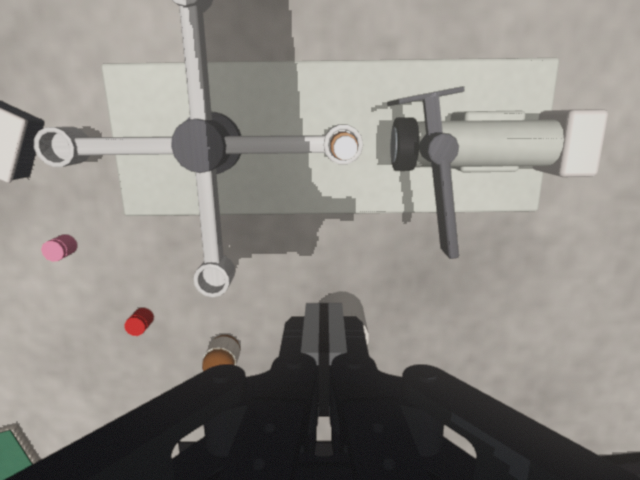

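The cover is swung aside (pivot (442,147), tail end (453,254)) and the vial at (344,145) sits in front of the lens ring (405,144). I'll check the numbers before handing in.

Run:
```python
from h import *
import pickle
m=pickle.load(open("w3.pkl","rb"));r=lambda p,z:ray("wrist",p,z,m)
ang=lambda d:np.degrees(np.arctan2(d[1],d[0])).round(2)
T=r((342.5,144),60);L=r((55.5,147),60);P=r((442,147),126);E=r((453,255),126)
print("arm",ang(T-L),(T+L)/2,"pivot",P,"tail",ang(E-P),np.hypot(*(E-P)),"cover rad",np.radians(90.6-ang(E-P)))
print("plate",ang(r((557,59),12)-r((104,65),12)),ang(r((538,210),12)-r((126,214),12)))
```

```text
arm 90.49 [478.53150267 -95.78819967] pivot [475.52268808  87.28767145] tail 10.57 78.24527455401002 cover rad 1.3967870003710618
plate 90.62 90.46
```

Cover at about 1.40 rad, which is the stop. Arm 90.5° against stand 90.5–90.6°, and the robot is clear of everything.

```bash
python3 -c "
from plant import job_done
print(job_done())"
```

```text
the job is handed in; nothing more can be done
None
```

I handed the job in at about 17 s: the tall vial stands within about half a millimetre of the lens line, and the cover is fully open against its stop (about 1.40 rad). The tall vial was still in its cup in the last picture. The short vial was just out of that frame but in its cup when last seen after the first push. I touched none of the bystanders, though I didn't re-measure where they stand.

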